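# Find the tool case with a loose part and hold it out

### The arm

A 6-joint arm with a two-finger parallel gripper is mounted at the origin on the work surface. World frame = base frame: x ahead of the robot, y to its left, z up, the work surface at z = 0. Lengths are in mm, angles in rad, forces in N, time in s.
With the tool pointing down it reaches from about 350 to 975 mm from the base axis. Payload 7.1 kg.
Tool frame: the origin (TCP) lies on the centre line of the jaws, within the pads' length; the fingertips stand 11 mm ahead of it and the grasp point (between the pads) lies 8 mm behind it (ctrl.tip_reach is the distance from the TCP to the fingertips, in mm); z points along the fingers, x is the direction in which the jaws open and shut, and the axes are right-handed (so a half turn about z gives the same grasp; the last joint's range is limited). The gripper opens to 88 mm and grips with 3 to 60 N. Pads are 20 mm wide; open, the fingers measure 115 mm over their backs; the gripper's body (75 mm by 178 mm) begins 61 mm behind the grasp point.
Start: joints at [-1.135, 0.423, 1.63, -0, 1.089, -0.019], TCP at [274.566, -561.443, 233.675] pointing down, gripper open.
Joint ranges: [-3, 3], [-0.9, 2.11], [0.09, 2.58], [-1.31, 4.45], [0.11, 2.69], [-2.54, 2.54]. Speed limits (rad/s): [2.39, 2.39, 3.01, 3.14, 3.14, 3.14].

### API

Orientations are given as a rotation vector (axis times angle).
In Python, from workcell import readout, optics, close_job, ctrl gives the robot as it stands.
- The arm moves only by the tool arm_command, never from a script. Its argument "moves" is a list of rows, each a list of 3 entries, a list of its own where there are three numbers: the turn, a rotation vector about the world's x, y, z in rad, then the shift along the world's x, y, z in cm, then the closure, from 0 (fully open) to 1 (shut). In form: [[[ax, ay, az], [tx, ty, tz], jaw], ...]. A call has 1 to 8 rows; each row is the pose to reach, as a shift and turn from the pose commanded when the call began; what a row does not reach only later rows make up. A row lasts 1/8 s, in which the tool goes at most 62.5 mm and 10.7 degrees, less where a joint would pass 70% of its speed; a pose out of reach is approached as far as the arm can. A call with a gripper value outside its range is refused whole. The fingers move at their own pace and stop on an object; the grip force is fixed at half the most. Time passes only in rows, so rows that repeat a pose let the fingers close. It gives the time, the measured TCP pose, the force and the opening at its end, in the units of the state.
- readout.get_obs(): the state, without advancing time (a new reading comes with each control period).
- optics.get_image(name): name is "scene" or "top"; returns the picture (400x640x3 uint8, blue, green, red); there is no depth.
- optics.camera_model(name): a dict with "K" (3x3 intrinsics, pixels), "k1" (the pictures are not rectified: a ray, as slopes to the right and down, at radius r is drawn at 1 + k1 r^2 times it, then the intrinsics apply), "rvec" (rotation vector, rad) and "tvec" (3), from world to camera coordinates, as OpenCV has them. Camera axes: x right, y down, z forward; pixel columns grow to the right and rows downward; lengths in mm; the calibration is good to about 2 mm. A picture is of the moment at which its call begins. camera_model takes no time and is no camera call.
- close_job(): hands the job in, once; it reports no verdict.
The state is a dict: "t": time; "qpos": joint angles; "qvel": joint speeds; "joint_torque": joint torques, N m; "ee_pos": TCP position; "orientation": TCP orientation; "ft_force": force on the tool from outside, world axes, zero at the start; "moment": the same for the moment, N m; "width": finger opening in mm.
Only numpy, scipy, OpenCV 4.12 (cv2) and the standard library are available. Lean on these libraries where they do the work, as an engineer would, in place of code of your own. Each camera call takes 0.05 s, during which the arm holds its last target. There are 200 camera calls.

### The job

Switch the bowl finisher off by turning its speed controller's knob fully anticlockwise to the stop, so that a rattle can be noticed; then shake the sealed cases one at a time to find the one that rattles, laying each quiet one flat on the rubber mat again without dropping it. Hold the rattling case out level in front of the mat, past the mat's far edge and about 20 cm above the bench, and finish while still holding it there; leave the oil can, punch and die ring where they stand.

Things in the scene. Friction and masses are not known exactly. Their poses are not given: they have to be found in the camera images.
- speed_knob (a joint): Speed knob of the finisher's controller, rad. 0 = fully anticlockwise against its stop (off); grows as the knob is turned clockwise seen from above, to 4.71 at the other stop. Stays where it is left (friction 0.04 N m). It starts between 0.6 and 2.2.
- speed_knob_grip (a point): Grip point of the black knob, on its axis, 7 mm below its top. z: the knob's axis, out of the panel; x: along its grip bar, 42 long and 14 wide, to be pinched across the width (along y). Bar stands 30 mm clear of a 44 mm wide, 8 mm thick disc, whose underside is 6 mm off the panel; the panel slopes 0.26 rad towards the box's front.
- controller: Finisher's speed controller, a fixed grey box left of the mat, 145 deep (x) x 110 wide (y), 46 high in front and 85 at the rear, with the knob on its sloping top. Origin: centre of its underside; its front (low) side is -x.
- case_a: Sealed grey hard plastic case, one of three alike, 120 long (its x) x 56 wide (its y) x 42 high, 0.3 to 0.45 kg. Origin: centre of its underside; z up to the lid. Lies flat on the mat, length roughly away from the robot. Middle of the long sides is smooth, to grip across the 56 mm; 4 mm latches (-y side) and hinges (+y side) 28 to 48 mm from the middle. 
- case_b: Case just like case_a, same size and axes. Inside (any of the three, differently each time): two cases are packed tight, in the other a hidden 0.09 kg ball (loose_ball, no reading) rolls freely 75 mm along the length and knocks on the ends when shaken lengthwise or rocked, a jolt of some 0.3 to 2 N m at the gripper (packed ones: under 0.15). Weight and name do not tell which.
- case_c: Case just like case_a, same size and axes. Inside (any of the three, differently each time): two cases are packed tight, in the other a hidden 0.09 kg ball (loose_ball, no reading) rolls freely 75 mm along the length and knocks on the ends when shaken lengthwise or rocked, a jolt of some 0.3 to 2 N m at the gripper (packed ones: under 0.15). Weight and name do not tell which.
- mat: Black rubber bench mat, fixed, 240 (its x, away from the robot) x 450 (its y) x 4 mm. Origin: centre of its underside; far edge 120 mm along +x. The cases lie on it in a row.
- oil_can: Red pump oil can, 68 mm across, 0.3 kg, thin spout to 135 mm high; origin at the centre of its underside. Bystander, right of the mat.
- punch: Steel punch standing upright, foot 48 mm across, 80 high, 0.45 kg; origin at the centre of its underside. Bystander, right of the mat.
- die_ring: Dark steel die ring lying flat, 72 mm across, 38 mm bore, 24 high, 0.5 kg; origin at the centre of its underside. Bystander, beyond the mat on the left.
Things that resemble listed ones, but are neither listed nor needed, are in the scene too. Leave any turquoise or yellow look-alike of the case_c alone.

How it is judged (in metres and radians):
On the way, in this order (a step that is already met when the one before it is completed fails the run):
1. the speed knob is at its anticlockwise stop (value of joint speed_knob below 0.1 rad), for 0.2 s.
2. with the finisher off, the rattling case is in the fingers, clear of the mat, and is moved briskly (over 0.1 m/s, or turned at over 0.5 rad/s) (((distance between loose_ball and case_a below 0.055 m and z of case_a in the frame of mat above 0.03 m and contact force between case_a and the fingers above 2 N and (linear speed of case_a above 0.1 m/s or angular speed of case_a above 0.5 rad/s)) or (distance between loose_ball and case_b below 0.055 m and z of case_b in the frame of mat above 0.03 m and contact force between case_b and the fingers above 2 N and (linear speed of case_b above 0.1 m/s or angular speed of case_b above 0.5 rad/s)) or (distance between loose_ball and case_c below 0.055 m and z of case_c in the frame of mat above 0.03 m and contact force between case_c and the fingers above 2 N and (linear speed of case_c above 0.1 m/s or angular speed of case_c above 0.5 rad/s)))), for 0.02 s.
At the end, for the whole second after the job is handed in: Rattling case held still in the fingers, level to 0.2 rad, underside over 150 mm up, centre past the mat's far edge and within its width; both quiet cases flat, lid up, let go and at rest, centred on the mat; knob within 0.1 rad of its stop (value of joint speed_knob below 0.1 rad and ((distance between loose_ball and case_a below 0.055 m and contact force between case_a and the fingers above 2 N and height (world z) of case_a above 0.15 m and x of case_a in the frame of mat above 0.12 m and y of case_a in the frame of mat between -0.225 and 0.225 m and angle between case_a's own z axis and vertical below 0.2 rad and linear speed of case_a below 0.03 m/s) or (not (distance between loose_ball and case_a below 0.055 m) and z of case_a in the frame of mat below 0.01 m and angle between case_a's own z axis and vertical below 0.1 rad and x of case_a in the frame of mat between -0.12 and 0.12 m and y of case_a in the frame of mat between -0.225 and 0.225 m and linear speed of case_a below 0.02 m/s and contact force between case_a and the fingers below 0.5 N)) and ((distance between loose_ball and case_b below 0.055 m and contact force between case_b and the fingers above 2 N and height (world z) of case_b above 0.15 m and x of case_b in the frame of mat above 0.12 m and y of case_b in the frame of mat between -0.225 and 0.225 m and angle between case_b's own z axis and vertical below 0.2 rad and linear speed of case_b below 0.03 m/s) or (not (distance between loose_ball and case_b below 0.055 m) and z of case_b in the frame of mat below 0.01 m and angle between case_b's own z axis and vertical below 0.1 rad and x of case_b in the frame of mat between -0.12 and 0.12 m and y of case_b in the frame of mat between -0.225 and 0.225 m and linear speed of case_b below 0.02 m/s and contact force between case_b and the fingers below 0.5 N)) and ((distance between loose_ball and case_c below 0.055 m and contact force between case_c and the fingers above 2 N and height (world z) of case_c above 0.15 m and x of case_c in the frame of mat above 0.12 m and y of case_c in the frame of mat between -0.225 and 0.225 m and angle between case_c's own z axis and vertical below 0.2 rad and linear speed of case_c below 0.03 m/s) or (not (distance between loose_ball and case_c below 0.055 m) and z of case_c in the frame of mat below 0.01 m and angle between case_c's own z axis and vertical below 0.1 rad and x of case_c in the frame of mat between -0.12 and 0.12 m and y of case_c in the frame of mat between -0.225 and 0.225 m and linear speed of case_c below 0.02 m/s and contact force between case_c and the fingers below 0.5 N))); the arm keeps its last pose, push and grip.
It fails at once if the oil can is knocked over or pushed out of its place (over 30 mm) (distance of oil_can from where it was at the start of the episode above 0.03 m or angle between oil_can's own z axis and vertical above 0.4 rad).
It fails at once if the punch is knocked over or pushed out of its place (over 30 mm) (distance of punch from where it was at the start of the episode above 0.03 m or angle between punch's own z axis and vertical above 0.4 rad).
It fails at once if the die ring is knocked over or pushed out of its place (over 30 mm) (distance of die_ring from where it was at the start of the episode above 0.03 m or angle between die_ring's own z axis and vertical above 0.4 rad).
It fails at once if a case is dropped (falls at over 0.6 m/s out of the fingers) ((contact force between case_a and the fingers below 0.1 N and linear speed of case_a above 0.6 m/s) or (contact force between case_b and the fingers below 0.1 N and linear speed of case_b above 0.6 m/s) or (contact force between case_c and the fingers below 0.1 N and linear speed of case_c above 0.6 m/s)).
It also fails if it takes over 72 s, if anything falls off the work surface, if the arm or the gripper's body presses on something with over 40 N, if the wrist force passes 120 N, or if a joint passes its speed limit or range.

## Working session

There is one attempt and no reset: what is moved stays moved. The work goes in short steps, Python scripts to look and compute and a tool call to move; the robot and the scene stay as the last step left them, time stands still between calls to the robot, and variables do not carry over. Pictures are saved under pics/ and viewed, about 8 in all and at most 12, crops included, and the job is handed in when it is done.

Besides the shell and the picture viewer there is one more tool, called as name([rows], argument=value, ...), one row to a line, values as JSON. arm_command: Moves the arm, as the interface text tells. Its arguments: {"type":"object","properties":{"moves":{"type":"array"}},"required":["moves"]}

```bash
mkdir -p pics
cat > h.py <<'E'
import numpy as np, cv2
from workcell import readout, optics, close_job, ctrl
def cam(n):
    m=optics.camera_model(n); K=np.array(m["K"],float); R=cv2.Rodrigues(np.array(m["rvec"],float))[0]
    return K,m["k1"],R,np.array(m["tvec"],float).ravel()
def pt(n,u,v,z):
    "world point at height z seen at pixel"
    K,k1,R,t=cam(n); d=np.linalg.inv(K)@[u,v,1]
    r=d[:2].copy()
    for _ in range(20): r=d[:2]/(1+k1*(r@r))
    ray=R.T@np.array([r[0],r[1],1]); c=-R.T@t
    return c+ray*(z-c[2])/ray[2]
def px(n,P):
    K,k1,R,t=cam(n); q=R@np.array(P,float)+t; s=q[:2]/q[2]; s=s*(1+k1*(s@s))
    return (K@[s[0],s[1],1])[:2]
def save(n,f,crop=None,sc=1):
    im=np.array(optics.get_image(n))
    if crop: u0,v0,u1,v1=crop; im=im[v0:v1,u0:u1]
    im=cv2.resize(im,None,fx=sc,fy=sc,interpolation=cv2.INTER_CUBIC); cv2.imwrite("pics/"+f,im)
E
python3 - <<'E'
from h import *
a=np.array(optics.get_image("scene"));b=np.array(optics.get_image("top"))
cv2.imwrite("pics/s0.png",a);cv2.imwrite("pics/t0.png",b)
for n in("scene","top"):
    K,k,R,t=cam(n);print(n,K[0,0],k,-R.T@t,R[2])
print(readout.get_obs(),ctrl.tip_reach)
E
```

```text
scene 416.0782867086083 -0.1037439081558544 [1165.25845525 -296.48712357 1203.87983256] [-0.52355956  0.17517552 -0.8337859 ]
top 368.9351487083274 -0.012689221517230379 [ 418.26394443  -46.86662045 1033.13757962] [ 0.06269214 -0.0014261  -0.99803189]
{'t': 0.1, 'qpos': array([-1.13497954e+00,  4.23755973e-01,  1.63059414e+00, -5.46809020e-06,
        1.08857168e+00, -1.89834952e-02]), 'qvel': array([-0.00037724, -0.00277921, -0.00356944, -0.00154345, -0.00015758,
       -0.00231093]), 'joint_torque': array([ 8.59044558e-04, -5.45609236e+01, -2.74324751e+01,  6.45785057e-02,
        1.87531777e-02, -3.75283514e-05]), 'ee_pos': array([ 274.38414249, -561.02600482,  232.99231889]), 'orientation': array([-2.66445601e+00,  1.66305319e+00,  1.75356967e-03]), 'ft_force': array([ 0.38130969,  0.3299714 , -0.01738449]), 'moment': array([ 0.03536374, -0.01931167, -0.02722609]), 'width': 87.8380839980285} 11.0
```

View pics/t0.png

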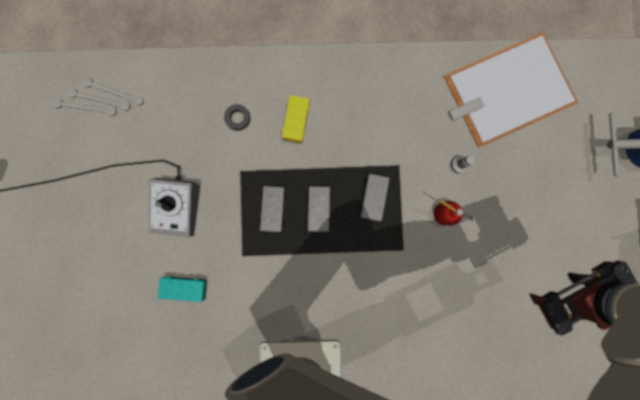

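View pics/s0.png

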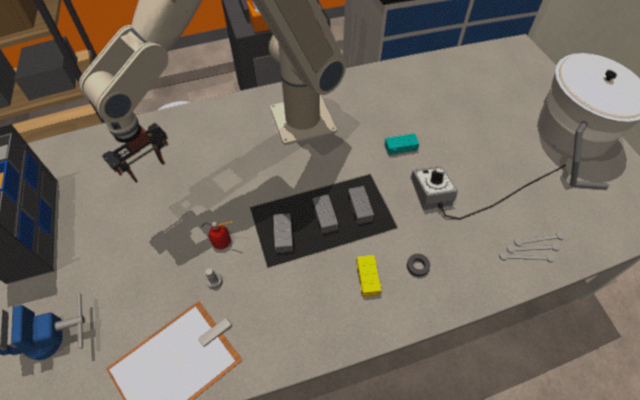

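Top view: mat corners are about (241,171), (399,166), (403,249) and (243,255), and the knob is at (168,204). Grey objects on the mat at (272,209), (319,209) and (375,198) fit the cases. Possible mix-ups are yellow (296,118) and turquoise (181,289), which are both off the mat and stay untouched. Oil can (448,212), punch (462,163), die ring (237,117).

```bash
cat > m.py <<'E'
from h import *
b=cv2.imread("pics/t0.png");a=cv2.imread("pics/s0.png")
c1=cv2.resize(b[160:260,240:405],(660,400),interpolation=cv2.INTER_CUBIC)
c2=cv2.resize(b[175:240,145:200],None,fx=6,fy=6,interpolation=cv2.INTER_CUBIC)[:, :330]
c3=cv2.resize(a[160:215,405:465],None,fx=5.5,fy=5.5,interpolation=cv2.INTER_CUBIC)
W=np.zeros((590,790,3),np.uint8)
c1=cv2.resize(c1,(330,200));
W[:390,:330]=c2;W[:303,340:670]=c3[:303,:330];W[390:590,:330]=c1
cv2.imwrite("pics/c0.png",W)
for n,p in(("knob z90",(168,204)),):print(n,pt("top",*p,100))
for p in((241,171),(399,166),(403,249),(243,255)):print("mat",pt("top",*p,4).round())
for p in((152,181),(193,181),(190,235),(150,233)):print("box",pt("top",*p,60).round())
g=b[165:258,240:405]; m=((g.min(2)>75)).astype(np.uint8); m=cv2.morphologyEx(m,cv2.MORPH_OPEN,np.ones((3,3)))
n,l,s,c=cv2.connectedComponentsWithStats(m)
for i in range(1,n):
    if 500<s[i,4]<3000:
        P=np.argwhere(l==i)[:,::-1].astype(float)+[240,165]
        cn=cv2.minAreaRect(P.astype(np.float32)); w=np.array([pt("top",*q,46)[:2] for q in P])
        r=cv2.minAreaRect(w.astype(np.float32)); print(s[i,4],c[i]+[240,165],w.mean(0).round(1),r, cv2.fitEllipse(w.astype(np.float32))[2])
        C=np.cov((w-w.mean(0)).T); e,v=np.linalg.eigh(C); v=v[:,1]*np.sign(v[0,1]);print(" ang",np.arctan2(v[1],v[0]),np.sqrt(12*e))
E
python3 m.py
```

```text
Traceback (most recent call last):
  File "m.py", line 8, in <module>
    W[:390,:330]=c2;W[:303,340:670]=c3[:303,:330];W[390:590,:330]=c1
                    ~^^^^^^^^^^^^^^
ValueError: could not broadcast input array from shape (302,330,3) into shape (303,330,3)
```

```bash
sed -i 's/303/302/g' m.py; python3 m.py
```

```text
knob z90 [484.94948492 321.89677344 100.        ]
mat [580. 154.   4.]
mat [ 584. -291.    4.]
mat [ 352. -293.    4.]
mat [345. 151.   4.]
box [550. 381.  60.]
box [548. 271.  60.]
box [405. 279.  60.]
box [412. 385.  60.]
924 [375.17207792 196.79004329] [ 495.7 -213.5] ((494.86248779296875, -212.83094787597656), (56.92729568481445, 120.71546936035156), 77.43441009521484) 79.19322204589844
 ang -0.18965762398552255 [ 55.91433555 118.30497474]
954 [271.76834382 208.72955975] [469.9  64.6] ((470.2050476074219, 64.56974792480469), (56.94390106201172, 120.41859436035156), 85.06874084472656) 85.22435760498047
 ang -0.08332455977409209 [ 56.94006081 120.40974513]
912 [318.35745614 208.03070175] [469.  -60.3] ((469.1332092285156, -60.6624870300293), (56.26128005981445, 118.0697250366211), 88.56072235107422) 85.27690124511719
 ang -0.08813078046170812 [ 55.97332058 116.27541253]Traceback (most recent call last):
  File "m.py", line 18, in <module>
    cn=cv2.minAreaRect(P.astype(np.float32)); w=np.array([pt("top",*q,46)[:2] for q in P])
                                                          ~~^^^^^^^^^^^^^
  File "h.py", line 8, in pt
    K,k1,R,t=cam(n); d=np.linalg.inv(K)@[u,v,1]
             ~~~^^^
  File "h.py", line 4, in cam
    m=optics.camera_model(n); K=np.array(m["K"],float); R=cv2.Rodrigues(np.array(m["rvec"],float))[0]
ValueError: time passes only in moves, steps and waits
```

View pics/c0.png

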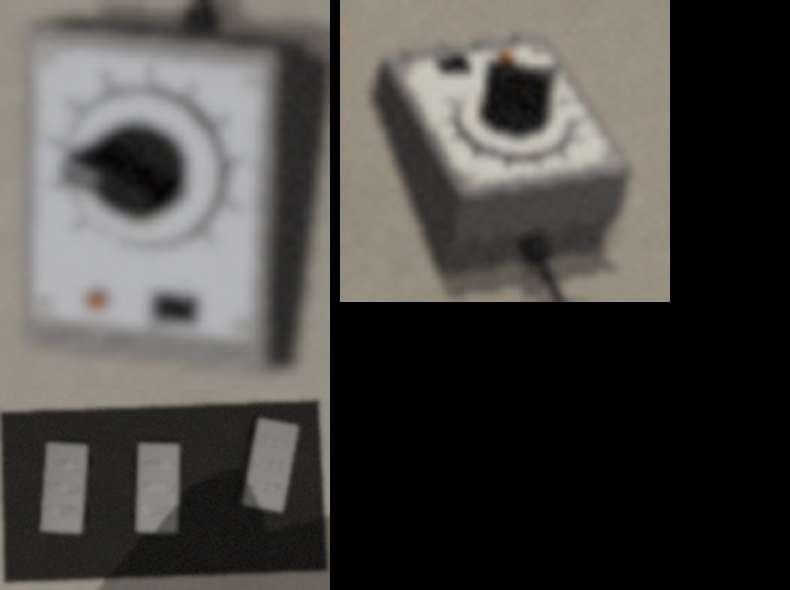

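```bash
cat >> h.py <<'E'
import os,pickle
if not os.path.exists("cams.pkl"): pickle.dump({n:cam(n) for n in("scene","top")},open("cams.pkl","wb"))
_C=pickle.load(open("cams.pkl","rb"))
def cam(n): return _C[n]
E
cat > k.py <<'E'
from h import *
from scipy.optimize import least_squares,minimize
T=np.array([[150,182.5],[190.8,182.5],[149.5,233],[190.8,235]])
def Rz(a): return np.array([[np.cos(a),-np.sin(a),0],[np.sin(a),np.cos(a),0],[0,0,1]])
L=np.array([[72.5,55,85],[72.5,-55,85],[-72.5,55,46],[-72.5,-55,46]])
f=lambda p:np.concatenate([px("top",Rz(p[2])@q+[p[0],p[1],0])-t for q,t in zip(L,T)])
r=least_squares(f,[480,325,0]);print("box",r.x,f(r.x).round(1))
bx,by,yaw=r.x; tl=.26
X=Rz(yaw)@[np.cos(tl),0,np.sin(tl)];Y=Rz(yaw)@[0,1,0];N=np.cross(X,Y)
O=np.array([bx,by,65.5])
ims={"top":(cv2.imread("pics/t0.png"),(140,175,205,240)),"scene":(cv2.imread("pics/s0.png"),(405,160,465,215))}
S=6
def mask(n,p):
    u,v,a=p[:3]; c=O+X*u+Y*v
    th=np.linspace(0,2*np.pi,24)
    d=[c+22*(np.cos(t)*X+np.sin(t)*Y)+N*h for t in th for h in(6,14)]
    e=np.cos(a)*X+np.sin(a)*Y;g=np.cross(N,e)
    b=[c+e*i*21+g*j*7+N*h for i in(-1,1) for j in(-1,1) for h in(14,44)]
    u0,v0,u1,v1=ims[n][1]; m=np.zeros(((v1-v0)*S,(u1-u0)*S),np.uint8)
    for s in(d,b):
        q=np.array([(px(n,w)+.5-[u0,v0])*S for w in s]); cv2.fillConvexPoly(m,cv2.convexHull(q.astype(np.int32)),255)
    return cv2.resize(m,(u1-u0,v1-v0),interpolation=cv2.INTER_AREA)/255.
obs={}
for n,(im,(u0,v0,u1,v1)) in ims.items():
    g=im[v0:v1,u0:u1].max(2).astype(float); d=np.clip((110-g)/70,0,1)
    w=np.zeros_like(d); 
    c=px(n,O+N*25)-[u0,v0]; yy,xx=np.mgrid[:d.shape[0],:d.shape[1]]; w[np.hypot(xx-c[0],yy-c[1])<(17 if n=="top" else 14)]=1
    obs[n]=(cv2.GaussianBlur(d,(0,0),.5)*w,w)
def cost(p): return sum(((cv2.GaussianBlur(mask(n,p),(0,0),.8)*w-d)**2).sum() for n,(d,w) in obs.items())
best=[]
for a0 in np.arange(0,np.pi,.4):
    q=minimize(cost,[8,0,a0],method="Nelder-Mead",options=dict(initial_simplex=[[8,0,a0],[16,0,a0],[8,6,a0],[8,0,a0+.3]],maxiter=80));best.append((q.fun,q.x))
best.sort(key=lambda t:t[0])
for b in best[:5]:print(b[0].round(2),b[1].round(3))
u,v,a=best[0][1]
print("grip pt",O+X*u+Y*v+N*37,"N",N,"X",X)
e=np.cos(a)*X+np.sin(a)*Y;print("bar dir",e)
out=[]
for n,(im,(u0,v0,u1,v1)) in ims.items():
    c=cv2.resize(im[v0:v1,u0:u1],None,fx=S,fy=S); m=cv2.resize((mask(n,best[0][1])>.5).astype(np.uint8),None,fx=S,fy=S)
    k,_=cv2.findContours(m,0,2);cv2.drawContours(c,k,-1,(0,0,255),1);out.append(cv2.copyMakeBorder(c,0,390-c.shape[0],0,0,0))
cv2.imwrite("pics/k1.png",np.hstack(out))
E
python3 k.py
```

```text
box [ 4.74891134e+02  3.29550634e+02 -8.85195645e-02] [-1.2 -3.4  0.2 -0.7  0.7  1.7  0.3  2.5]
87.3 [17.004  4.446  0.534]
88.28 [16.585  4.466  0.523]
88.43 [17.381  3.567  0.525]
88.57 [17.457  4.684  3.641]
91.93 [17.145  3.878  0.746]
grip pt [482.17743826 333.36752588 105.62778231] N [-0.256074    0.02272695  0.96638998] X [ 0.96260627 -0.08543275  0.25708055]
bar dir [0.87362052 0.43337447 0.22130013]
```

View pics/k1.png

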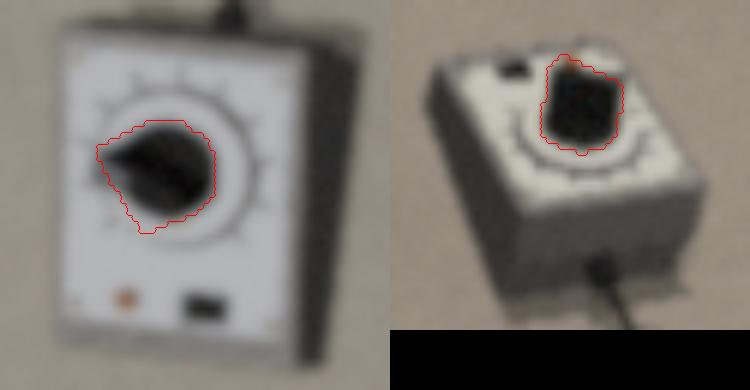

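```bash
sed -i 's/^T=.*/T=np.array([[149.5,179],[191.5,180],[149,233.5],[190,236]])/; s|(110-g)/70|(85-g)/40|' k.py; python3 k.py
python3 - <<'E'
import cv2
b=cv2.imread("pics/t0.png");print(b[190:220,154:180].max(2))
E
```

```text
box [ 4.77924021e+02  3.30291047e+02 -1.00681712e-01] [-0.6 -1.3 -0.5  0.9  0.7 -0.2  0.5  0.6]
101.57 [13.635  3.31   3.637]
102.81 [13.544  4.08   0.434]
103.11 [13.923  3.889  0.487]
103.42 [13.262  4.201  0.364]
105.33 [12.611  3.753  2.075]
grip pt [481.90268173 333.21595809 104.76166343] N [-0.25577866  0.0258396   0.96638998] X [ 0.96149606 -0.0971335   0.25708055]
bar dir [-0.89386177 -0.38707881 -0.22623248]
[[184 182 181 181 181 181 177 167 153 144 145 150 156 157 157 151 144 139
  139 143 150 154 157 166 178 183]
 [181 178 171 170 173 172 165 157 154 156 163 166 169 174 172 170 166 158
  151 143 134 133 140 159 175 182]
 [183 177 166 160 159 161 159 162 169 175 177 179 179 180 181 181 180 176
  172 163 149 136 130 142 162 176]
 [183 180 171 159 152 156 166 176 179 181 183 181 179 179 178 181 181 182
  181 178 171 157 137 125 139 161]
 [184 183 175 163 158 167 177 182 181 180 175 168 163 162 161 168 174 179
  183 183 180 174 156 134 121 137]
 [184 181 173 163 165 176 181 180 173 164 151 136 126 123 125 132 147 162
  172 178 182 180 172 152 129 121]
 [182 178 169 163 171 178
[... 1891 characters left out ...]
73 174 177
  179 178 176 165 152 139 136 149]
 [185 185 183 181 181 182 181 177 175 174 172 170 170 173 172 172 172 172
  170 165 159 154 149 151 157 159]
 [183 183 184 184 183 184 184 183 181 179 175 168 166 164 163 162 160 160
  158 155 158 162 166 171 174 172]
 [183 184 185 185 184 184 183 184 184 182 180 177 173 171 167 166 165 165
  166 167 169 177 179 182 182 181]
 [184 184 184 184 185 185 183 184 184 184 183 183 180 181 178 179 177 177
  179 180 182 184 184 184 183 184]
 [184 184 185 185 185 184 185 184 184 185 183 184 184 184 184 184 183 185
  184 183 184 184 185 184 185 184]
 [183 183 184 184 184 185 184 184 184 184 185 184 185 184 185 184 184 185
  184 184 185 185 185 185 185 185]]
```

View pics/k1.png

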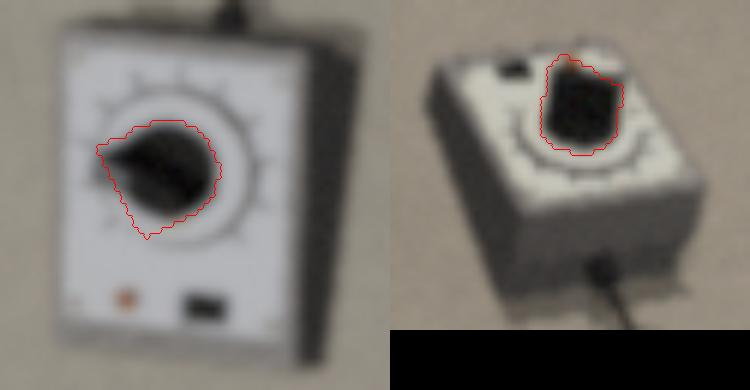

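```bash
python3 - <<'E'
s=open("k.py").read()
i=s.index("best=[]");j=s.index("u,v,a=best")
s=s[:i]+'''
best=[]
for a0 in np.arange(0,np.pi,.26):
  for u0 in(0,8):
    q=minimize(lambda p:cost([p[0],p[1],a0]),[u0,0],method="Nelder-Mead",options=dict(initial_simplex=[[u0,0],[u0+8,0],[u0,6]],maxiter=60));best.append((q.fun,np.r_[q.x,a0]))
for b in best[::1]:print(b[0].round(1),b[1].round(2),[((cv2.GaussianBlur(mask(n,b[1]),(0,0),.8)*w-d)**2).sum().round(1) for n,(d,w) in obs.items()])
for n,(d,w) in obs.items():print(n,d.sum(),mask(n,best[8][1]).sum())
best.sort(key=lambda t:t[0])
'''+s[j:]
open("k.py","w").write(s)
E
python3 k.py
```

```text
box [ 4.77924021e+02  3.30291047e+02 -1.00681712e-01] [-0.6 -1.3 -0.5  0.9  0.7 -0.2  0.5  0.6]
107.3 [12.53  5.06  0.  ] [np.float64(77.5), np.float64(29.8)]
107.3 [12.53  5.06  0.  ] [np.float64(77.5), np.float64(29.8)]
105.8 [14.76  4.77  0.26] [np.float64(74.3), np.float64(31.5)]
105.8 [14.76  4.77  0.26] [np.float64(74.3), np.float64(31.5)]
102.9 [13.6   3.72  0.52] [np.float64(68.7), np.float64(34.2)]
102.9 [13.6   3.72  0.52] [np.float64(68.7), np.float64(34.2)]
108.0 [12.98  3.27  0.78] [np.float64(72.2), np.float64(35.9)]
108.0 [12.98  3.27  0.78] [np.float64(72.2), np.float64(35.9)]
106.1 [14.16  2.97  1.04] [np.float64(73.5), np.float64(32.7)]
106.1 [14.16  2.97  1.04] [np.float64(73.5), np.float64(32.7)]
110.7 [13.26  2.4   1.3 ] [np.float64(74.7), np.float64(36.0)]
110.7 [13.26  2.4   1.3 ] [np.float64(74.7), np.float64(36.0)]
112.9 [13.75  3.66  1.56] [np.float64(76.2), np.float64(36.7)]
112.9 [13.75  3.66  1.56] [np.float64(76.2), np.float64(36.7)]
109.9 [13.29  4.3   1.82] [np.float64(76.8), np.float64(33.1)]
109.9 [13.29  4.3   1.82] [np.float64(76.8), np.float64(33.
[... 191 characters left out ...]
]
113.8 [12.18  5.1   2.34] [np.float64(78.2), np.float64(35.6)]
118.7 [11.59  5.06  2.6 ] [np.float64(81.0), np.float64(37.7)]
118.7 [11.59  5.06  2.6 ] [np.float64(81.0), np.float64(37.7)]
114.8 [13.01  4.43  2.86] [np.float64(78.6), np.float64(36.2)]
114.8 [13.01  4.43  2.86] [np.float64(78.6), np.float64(36.2)]
107.5 [12.59  5.26  3.12] [np.float64(77.4), np.float64(30.1)]
107.5 [12.59  5.26  3.12] [np.float64(77.4), np.float64(30.1)]
top 164.85521340047285 277.37254901960785
scene 121.52499999999999 175.91764705882355
grip pt [481.9106649  333.63218889 104.75264708] N [-0.25577866  0.0258396   0.96638998] X [ 0.96149606 -0.0971335   0.25708055]
bar dir [0.88434699 0.41006956 0.22309943]
```

```bash
sed -i 's|(85-g)/40|(140-g)/80|; s|np.arange(0,np.pi,.26)|np.arange(0,np.pi,.13)|; s|for u0 in(0,8)|for u0 in(6,)|' k.py; python3 k.py
```

```text
box [ 4.77924021e+02  3.30291047e+02 -1.00681712e-01] [-0.6 -1.3 -0.5  0.9  0.7 -0.2  0.5  0.6]
77.4 [13.4   5.17  0.  ] [np.float64(49.8), np.float64(27.6)]
72.8 [13.26  4.59  0.13] [np.float64(47.8), np.float64(24.9)]
67.8 [13.97  3.94  0.26] [np.float64(43.2), np.float64(24.6)]
62.5 [13.74  4.18  0.39] [np.float64(39.1), np.float64(23.4)]
59.4 [13.75  4.24  0.52] [np.float64(35.8), np.float64(23.6)]
59.2 [13.51  4.06  0.65] [np.float64(34.7), np.float64(24.4)]
58.5 [13.51  3.74  0.78] [np.float64(34.2), np.float64(24.2)]
57.1 [13.04  3.76  0.91] [np.float64(34.0), np.float64(23.1)]
56.3 [13.87  3.32  1.04] [np.float64(33.7), np.float64(22.6)]
57.3 [13.54  2.87  1.17] [np.float64(33.1), np.float64(24.2)]
59.9 [13.62  3.41  1.3 ] [np.float64(35.4), np.float64(24.5)]
63.8 [13.56  3.08  1.43] [np.float64(37.5), np.float64(26.3)]
66.2 [14.3   3.51  1.56] [np.float64(39.3), np.float64(26.9)]
68.2 [14.01  3.74  1.69] [np.float64(41.7), np.float64(26.5)]
70.1 [13.96  3.85  1.82] [np.float64(43.2), np.float64(26.8)]
72.8 [13.96  4.3   1.95] [np.float64(44.1), np.float64(28.7)]
75.1 [13.93  4.19  2.08] [np.float64(43.7), np.float64(31.4)]
82.0 [13.23  4.97  2.21] [np.float64(48.0), np.float64(34.0)]
88.4 [13.8   4.62  2.34] [np.float64(49.8), np.float64(38.5)]
93.0 [13.55  4.17  2.47] [np.float64(50.8), np.float64(42.2)]
96.9 [13.48  4.53  2.6 ] [np.float64(52.1), np.float64(44.8)]
94.4 [13.74  4.03  2.73] [np.float64(51.9), np.float64(42.5)]
89.9 [12.98  4.47  2.86] [np.float64(52.8), np.float64(37.1)]
84.7 [13.31  4.82  2.99] [np.float64(51.8), np.float64(32.9)]
79.1 [13.5   5.13  3.12] [np.float64(50.3), np.float64(28.7)]
top 211.82504571197885 277.70980392156866
scene 160.2365152973757 177.55686274509804
grip pt [482.13236314 333.20037553 104.82287086] N [-0.25577866  0.0258396   0.96638998] X [ 0.96149606 -0.0971335   0.25708055]
bar dir [0.5734105  0.80886596 0.13013938]
```

View pics/k1.png

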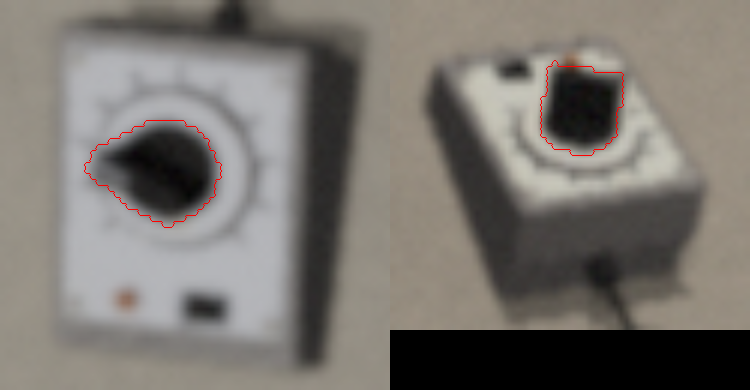

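The fit agrees in both views: grip point at about (482,333,105), bar 1.04 rad from panel x, so the knob value is about 1.3. Next I compute the approach move.

```bash
cat >> h.py <<'E'
from scipy.spatial.transform import Rotation as Ro
def R_knob(a): # a: bar angle in the panel frame
    N=np.array([-0.2558,0.0258,0.9664]);X=np.array([.9615,-.0971,.2571]);X/=np.linalg.norm(X);N-=X*(N@X);N/=np.linalg.norm(N);Y=np.cross(N,X)
    x=np.cos(a-np.pi/2)*X+np.sin(a-np.pi/2)*Y; z=-N
    return Ro.from_matrix(np.c_[x,np.cross(z,x),z]),N
def R_dn(yaw): # tool down, jaw axis at yaw
    x=np.array([np.cos(yaw),np.sin(yaw),0]);z=np.array([0,0,-1.]);return Ro.from_matrix(np.c_[x,np.cross(z,x),z])
def go(P,R,ref=None):
    o=readout.get_obs(); p,r=(o["ee_pos"],Ro.from_rotvec(o["orientation"])) if ref is None else ref
    print("turn",(R*r.inv()).as_rotvec().round(3),"shift cm",((np.array(P)-p)/10).round(2)); return (np.array(P,float),R)
E
python3 - <<'E'
from h import *
G=np.array([482,333,105]); R,N=R_knob(1.04)
s=(np.array([274.566,-561.443,233.675]),Ro.from_rotvec(readout.get_obs()["orientation"]))
p=go(G+N*90,R,s); p=go(G-N*6,R,p)
for a in (1.4,1.8,2.2,2.56):go(G-N*6,R_knob(a)[0],p)
for q in((448,212),(462,163)):print(pt("top",*q,60))
E
```

```text
turn [-0.089 -0.248  0.482] shift cm [18.44 89.68 -4.17]
turn [0. 0. 0.] shift cm [ 2.46 -0.25 -9.28]
turn [-0.092  0.009  0.348] shift cm [0. 0. 0.]
turn [-0.194  0.02   0.734] shift cm [0. 0. 0.]
turn [-0.297  0.03   1.121] shift cm [0. 0. 0.]
turn [-0.389  0.039  1.469] shift cm [0. 0. 0.]
[ 449.93436069 -402.511822     60.        ]
[ 579.75622905 -445.96638592   60.        ]
```

arm_command([
  [[0, 0, 0], [1.5, 6, 0], 0],
  [[0, 0, 0.1], [3, 12, 0], 0],
  [[0, 0, 0.2], [4.5, 18, 0], 0],
  [[-0.03, -0.08, 0.3], [6, 24, 0], 0],
  [[-0.06, -0.17, 0.4], [7.4, 30, 0], 0],
  [[-0.089, -0.248, 0.482], [8.6, 36, 0], 0],
  [[-0.089, -0.248, 0.482], [9.9, 42, 0], 0],
  [[-0.089, -0.248, 0.482], [11, 48, 0], 0],
])

```text
t: 1.1
ee_pos: [384.4, -79.9, 233.9]
orientation: [-2.909, 0.952, -0.394]
ft_force: [1.1, -0.0, 0.6]
width: 87.5
```

Run:
```python
from h import *
G=np.array([482,333,105]); R,N=R_knob(1.04)
go(G+N*60,R)
```

```text
turn [0.001 0.002 0.001] shift cm [ 8.23 41.45 -7.09]
```

arm_command([
  [[0, 0, 0], [1.2, 6, 0], 0],
  [[0, 0, 0], [2.4, 12, -1], 0],
  [[0, 0, 0], [3.6, 18, -2], 0],
  [[0, 0, 0], [4.8, 24, -3], 0],
  [[0, 0, 0], [6, 30, -4.5], 0],
  [[0, 0, 0], [7.2, 36, -6], 0],
  [[0, 0, 0], [8.2, 41.4, -7.1], 0],
  [[0, 0, 0], [8.2, 41.4, -7.1], 0],
])

```text
t: 2.1
ee_pos: [466.7, 335.9, 161.5]
orientation: [-2.912, 0.945, -0.392]
ft_force: [0.5, -0.3, -0.3]
width: 87.8
```

Run:
```python
from h import *
G=np.array([482,333,105]); R,N=R_knob(1.04)
go(G-N*6,R)
im=np.hstack([cv2.resize(np.array(optics.get_image("top"))[160:260,120:220],(400,400),interpolation=2),cv2.resize(np.array(optics.get_image("scene"))[120:220,385:485],(400,400),interpolation=2)])
cv2.imwrite("pics/k2.png",im)
```

```text
turn [ 0.001  0.001 -0.004] shift cm [ 1.68 -0.3  -6.23]
```

View pics/k2.png

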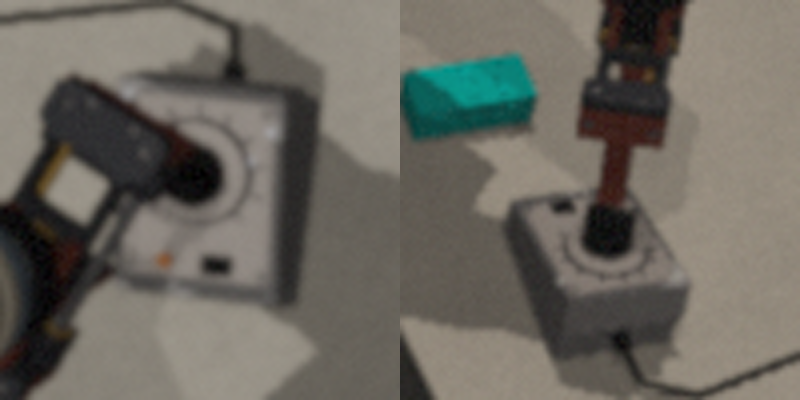

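The gripper is lined up with the knob axis in both views: the finger is above the knob at (610,200) in the right half. Descending and closing.

arm_command([
  [[0, 0, 0], [0.8, -0.15, -3.0], 0],
  [[0, 0, 0], [1.7, -0.3, -6.2], 0],
  [[0, 0, 0], [1.7, -0.3, -6.2], 0.2],
  [[0, 0, 0], [1.7, -0.3, -6.2], 1],
  [[0, 0, 0], [1.7, -0.3, -6.2], 1],
  [[0, 0, 0], [1.7, -0.3, -6.2], 1],
  [[0, 0, 0], [1.7, -0.3, -6.2], 1],
  [[0, 0, 0], [1.7, -0.3, -6.2], 1],
])

```text
t: 3.2
ee_pos: [483.6, 329.7, 100.9]
orientation: [-2.91, 0.95, -0.393]
ft_force: [0.3, 0.7, 0.1]
width: 31.6
```

Run:
```python
from h import *
o=readout.get_obs();print(o["moment"],o["ft_force"],o["width"])
G=np.array([482,333,105]); R,N=R_knob(1.04)
go(G-N*6,R)
```

```text
[-0.03318664  0.06882428 -0.01258686] [0.29105364 0.67863806 0.05216655] 31.57769555051059
turn [ 0.     0.001 -0.   ] shift cm [-0.    0.32 -0.17]
```

arm_command([
  [[0, 0, 0], [0, 0.3, -0.1], 1],
  [[0, 0, 0], [0, 0.3, -0.1], 1],
  [[0, 0, 0], [0, 0.3, -0.1], 1],
  [[0, 0, 0], [0, 0.3, -0.1], 1],
])

```text
t: 3.7
ee_pos: [483.9, 332.6, 99.7]
orientation: [-2.91, 0.95, -0.393]
ft_force: [3.9, -1.3, -0.8]
width: 13.9
```

Run:
```python
from h import *
o=readout.get_obs();print(o["moment"],o["ft_force"],o["width"])
r=Ro.from_rotvec(o["orientation"]);p=(o["ee_pos"],r);N=R_knob(1)[1]
for d in (.16,.5,.9,1.3,1.55):go(p[0],Ro.from_rotvec(N*d)*r,p)
```

```text
[-0.27086593 -0.51916459 -0.06964241] [ 3.8580007  -1.25683041 -0.84659031] 13.930237997064962
turn [-0.041  0.004  0.155] shift cm [0. 0. 0.]
turn [-0.128  0.013  0.483] shift cm [0. 0. 0.]
turn [-0.23   0.023  0.87 ] shift cm [0. 0. 0.]
turn [-0.333  0.034  1.256] shift cm [0. 0. 0.]
turn [-0.396  0.04   1.498] shift cm [0. 0. 0.]
```

arm_command([
  [[-0.041, 0.004, 0.155], [0.05, 0, 0], 1],
  [[-0.082, 0.008, 0.31], [0.05, 0, 0], 1],
  [[-0.123, 0.012, 0.465], [0.05, 0, 0], 1],
  [[-0.164, 0.016, 0.62], [0.05, 0, 0], 1],
  [[-0.205, 0.02, 0.775], [0.05, 0, 0], 1],
  [[-0.246, 0.025, 0.93], [0.05, 0, 0], 1],
  [[-0.256, 0.026, 0.967], [0.05, 0, 0], 1],
  [[-0.256, 0.026, 0.967], [0.05, 0, 0], 1],
])

```text
t: 4.7
ee_pos: [483.9, 332.5, 99.7]
orientation: [2.993, 0.559, 0.383]
ft_force: [-0.0, -1.6, 1.1]
width: 14.0
```

Run:
```python
from h import *
o=readout.get_obs();N=R_knob(1)[1];print(o["moment"],o["moment"]@N,o["ft_force"],o["width"],o["qpos"])
print((Ro.from_rotvec(o["orientation"])*R_knob(1.04)[0].inv()).as_rotvec()@N)
```

```text
[-0.20261186  0.07751334 -0.03101374] 0.023856899346841376 [-0.0393244  -1.60410386  1.07234279] 14.004443454765493 [ 0.67331099  0.50367208  1.92437151 -0.34964911  0.55257439  0.58815492]
1.0003758511220446
```

Turned 1.0 rad without resistance. I'll continue in smaller steps until it meets the stop.

arm_command([
  [[-0.02, 0.002, 0.077], [0, 0, 0], 1],
  [[-0.041, 0.004, 0.155], [0, 0, 0], 1],
  [[-0.061, 0.006, 0.232], [0, 0, 0], 1],
  [[-0.077, 0.008, 0.29], [0, 0, 0], 1],
  [[-0.077, 0.008, 0.29], [0, 0, 0], 1],
])

```text
t: 5.32
ee_pos: [483.9, 332.5, 99.7]
orientation: [2.846, 0.986, 0.357]
ft_force: [-0.2, -1.3, 1.9]
width: 14.0
```

```bash
cat > q.py <<'E'
from h import *
o=readout.get_obs();N=R_knob(1)[1];print(o["moment"].round(3),o["moment"]@N,o["ft_force"],o["width"],o["qpos"].round(2))
print((Ro.from_rotvec(o["orientation"])*R_knob(1.04)[0].inv()).as_rotvec()@N)
E
python3 q.py
```

```text
[-0.093  0.056 -0.688] -0.6399339574681919 [-0.24568597 -1.30437806  1.87528349] 14.030271756649462 [ 0.67  0.5   1.92 -0.35  0.55  0.29]
1.2981889418290276
```

arm_command([
  [[-0.016, 0.002, 0.06], [0, 0, 0], 1],
  [[-0.022, 0.002, 0.08], [0, 0, 0], 1],
  [[-0.022, 0.002, 0.08], [0, 0, 0], 1],
  [[-0.022, 0.002, 0.08], [0, 0, 0], 1],
])

```text
t: 5.82
ee_pos: [483.9, 332.6, 99.7]
orientation: [2.793, 1.101, 0.349]
ft_force: [-0.7, -0.8, 1.8]
width: 14.9
```

```bash
python3 q.py
```

```text
[ 0.181  0.099 -0.863] -0.8777890513055148 [-0.7351404  -0.8010577   1.75335396] 14.918310898713967 [ 0.67  0.5   1.92 -0.35  0.55  0.21]
1.3825030471310746
```

arm_command([
  [[0, 0, 0], [0, 0, 0], 0],
  [[0, 0, 0], [0, 0, 0], 0],
  [[0, 0, 0], [0, 0, 0], 0],
  [[0, 0, 0], [-0.5, 0, 1.9], 0],
  [[0, 0, 0], [-1.5, 0.15, 5.8], 0],
  [[0, 0, 0], [-2.6, 0.3, 9.7], 0],
  [[0, 0, 0], [-2.6, -5, 11], 0],
  [[0, 0, 0], [-2.6, -11, 11], 0],
])

```text
t: 6.82
ee_pos: [458.6, 222.8, 212.5]
orientation: [2.79, 1.107, 0.357]
ft_force: [0.9, -0.6, -0.2]
width: 86.9
```

Run:
```python
from h import *
G=np.array([470,64.6,0]); p=go(G+[0,0,110],R_dn(np.pi/2-.08)); go(G+[0,0,16],R_dn(np.pi/2-.08),p)
save("top","k3.png",(140,150,300,250),4)
o=readout.get_obs();print(o["moment"],o["ft_force"])
```

```text
turn [-0.074  0.26   0.731] shift cm [  1.14 -15.82 -10.25]
turn [0. 0. 0.] shift cm [ 0.   0.  -9.4]
[-0.14170998  0.07885715  0.03039841] [-2.35754411 -2.98282422 -1.4982496 ]
```

View pics/k3.png

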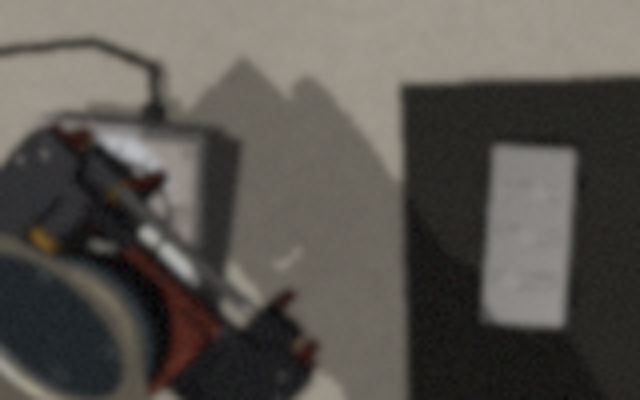

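arm_command([
  [[-0.015, 0.05, 0.15], [0.2, -5, 0], 0],
  [[-0.03, 0.1, 0.29], [0.5, -10, -1], 0],
  [[-0.045, 0.155, 0.44], [0.8, -14, -3], 0],
  [[-0.06, 0.21, 0.59], [1.1, -15.8, -6], 0],
  [[-0.074, 0.26, 0.731], [1.1, -15.8, -10], 0],
  [[-0.074, 0.26, 0.731], [1.1, -15.8, -10.2], 0],
  [[-0.074, 0.26, 0.731], [1.1, -15.8, -10.2], 0],
])

```text
t: 7.75
ee_pos: [469.4, 65.1, 108.9]
orientation: [2.311, 2.123, -0.004]
ft_force: [0.3, -0.3, 0.7]
width: 87.7
```

Run:
```python
from h import *
G=np.array([470,64.6,0]); p=go(G+[0,0,19],R_dn(np.pi/2-.08))
```

```text
turn [0.004 0.    0.005] shift cm [ 0.06 -0.05 -8.99]
```

arm_command([
  [[0.004, 0, 0.005], [0, 0, -4], 0],
  [[0.004, 0, 0.005], [0, 0, -8], 0],
  [[0.004, 0, 0.005], [0, 0, -9], 0.1],
  [[0.004, 0, 0.005], [0, 0, -9], 1],
  [[0.004, 0, 0.005], [0, 0, -9], 1],
  [[0.004, 0, 0.005], [0, 0, -9], 1],
  [[0.004, 0, 0.005], [0, 0, -9], 1],
])

```text
t: 8.62
ee_pos: [470.1, 64.8, 19.1]
orientation: [2.306, 2.132, 0.001]
ft_force: [-1.2, 1.9, 9.1]
width: 56.1
```

```bash
python3 q.py | head -2
```

```text
[ 0.339  0.08  -0.058] -0.140596216775625 [-1.19963043  1.90039599  9.13869649] 56.10099919954125 [ 0.11  0.59  2.06 -0.    0.49 -1.38]
2.1102836887633667
```

arm_command([
  [[0, 0, 0], [0, 0, 1], 1],
  [[0, 0, 0], [0, 0, 3], 1],
  [[0, 0, 0], [0, 0, 6], 1],
  [[0, 0, 0], [0, 0, 10], 1],
  [[0, 0, 0], [0, 0, 14], 1],
  [[0, 0, 0], [0, 0, 15], 1],
  [[0, 0, 0], [0, 0, 15], 1],
  [[0, 0, 0], [0, 0, 15], 1],
])

```text
t: 9.62
ee_pos: [468.0, 64.4, 166.3]
orientation: [-2.304, -2.132, 0.005]
ft_force: [0.1, 0.2, -3.2]
width: 55.8
```

```bash
cat > s.py <<'E'
from h import *
M=[]
for i in range(6):
    im=optics.get_image("top"); o=readout.get_obs(); M.append(np.r_[o["moment"],o["ft_force"]])
M=np.array(M); print(M.round(3)); print("mean",M.mean(0).round(3)); print(o["t"],o["ee_pos"].round(1),o["qpos"].round(2),o["width"],R_dn(np.pi/2-.08).inv()*Ro.from_rotvec(o["orientation"]) and (Ro.from_rotvec(o["orientation"])*R_dn(np.pi/2-.08).inv()).as_rotvec().round(3))
cv2.imwrite("pics/last.png",im)
E
python3 s.py
```

```text
[[ 9.300e-02 -1.650e-01  4.300e-02  1.310e-01 -2.090e-01 -2.230e+00]
 [ 6.900e-02 -1.440e-01  2.500e-02 -6.540e-01 -1.153e+00 -3.755e+00]
 [ 6.000e-02 -1.220e-01  2.000e-03 -6.260e-01  8.800e-02 -2.279e+00]
 [ 2.900e-02 -1.590e-01 -1.100e-02  1.300e-02 -7.380e-01 -3.533e+00]
 [ 5.700e-02 -8.300e-02  1.400e-02 -2.160e-01  4.030e-01 -4.023e+00]
 [ 8.400e-02 -1.130e-01  8.000e-03 -5.070e-01 -7.940e-01 -3.315e+00]]
mean [ 0.065 -0.131  0.013 -0.31  -0.4   -3.189]
9.925 [468.7  64.5 167. ] [ 0.11  0.3   2.01 -0.    0.83 -1.38] 55.838528144200346 [-0.001  0.003  0.003]
```

arm_command([
  [[0, 0.15, 0], [0, 0, 0], 1],
  [[0, 0.3, 0], [0, 0, 0], 1],
  [[0, 0.35, 0], [0, 0, 0], 1],
  [[0, 0.35, 0], [0, 0, 0], 1],
  [[0, 0.35, 0], [0, 0, 0], 1],
  [[0, 0.35, 0], [0, 0, 0], 1],
  [[0, 0.35, 0], [0, 0, 0], 1],
])

```text
t: 10.8
ee_pos: [468.8, 64.6, 168.0]
orientation: [-2.114, -1.957, 0.375]
ft_force: [-0.6, -0.3, -2.6]
width: 55.7
```

```bash
python3 s.py | tail -2
```

```text
mean [ 0.076 -0.451  0.011  0.079 -0.054 -2.866]
11.1 [469.1  64.6 167.7] [ 0.09  0.46  1.8   0.03  1.23 -1.42] 55.68328368705845 [-0.     0.351  0.003]
```

arm_command([
  [[0, -0.18, 0], [0, 0, 0], 1],
  [[0, -0.36, 0], [0, 0, 0], 1],
  [[0, -0.54, 0], [0, 0, 0], 1],
  [[0, -0.7, 0], [0, 0, 0], 1],
  [[0, -0.7, 0], [0, 0, 0], 1],
  [[0, -0.7, 0], [0, 0, 0], 1],
  [[0, -0.7, 0], [0, 0, 0], 1],
  [[0, -0.7, 0], [0, 0, 0], 1],
])

```text
t: 12.1
ee_pos: [470.1, 64.5, 167.8]
orientation: [2.115, 1.956, 0.372]
ft_force: [-0.3, 1.0, -3.6]
width: 55.9
```

```bash
python3 s.py | tail -2
```

```text
mean [ 0.054  0.212  0.007  0.217  0.057 -3.003]
12.4 [469.1  64.5 167.6] [ 0.14  0.2   2.22 -0.13  0.38 -1.23] 55.921332623433074 [-0.001 -0.349  0.002]
```

arm_command([
  [[0, 0.15, 0], [0, 0, 0], 1],
  [[0, 0.28, 0], [0, 0, 0], 1],
  [[0, 0.33, 0], [0, 0, 0], 1],
  [[0, 0.33, 0], [0, 0, 0], 1],
  [[0, 0.33, 0], [0, 0, 0], 1],
])

```text
t: 13.02
ee_pos: [468.4, 64.5, 167.4]
orientation: [2.296, 2.125, 0.021]
ft_force: [-1.1, 0.1, -3.0]
width: 56.0
```

```bash
sed -i 's/range(6)/range(10)/' s.py; python3 s.py | tail -2
```

```text
mean [ 0.055 -0.111 -0.022 -0.035 -0.268 -2.987]
13.525 [469.   64.6 167.7] [ 0.11  0.29  2.02 -0.    0.81 -1.38] 55.743474969430736 [-0.001 -0.019  0.003]
```

arm_command([
  [[0, 0.18, 0], [0, 0, 0], 1],
  [[0, 0.3, 0], [0, 0, 0], 1],
  [[0, 0.3, 0], [0, 0, 0], 1],
  [[0, 0.3, 0], [0, 0, 0], 1],
  [[0, 0.14, 0], [0, 0, 0], 1],
  [[0, 0.04, 0], [0, 0, 0], 1],
  [[0, 0.04, 0], [0, 0, 0], 1],
  [[0, 0.04, 0], [0, 0, 0], 1],
])

```text
t: 14.52
ee_pos: [469.3, 64.7, 168.2]
orientation: [-2.295, -2.124, 0.025]
ft_force: [0.3, 0.5, -2.9]
width: 56.1
```

```bash
python3 s.py | tail -2
```

```text
mean [ 5.800e-02 -1.430e-01  2.000e-03  4.200e-02  4.280e-01 -2.874e+00]
15.025 [469.1  64.5 167.5] [ 0.11  0.31  2.    0.    0.86 -1.38] 55.88528707393413 [-0.001  0.022  0.002]
```

Case A shows a packed signature: the hysteresis difference is −0.03, where a ball would give about +0.03. I'm laying it back down.

arm_command([
  [[0, -0.02, 0], [0, 0, -4], 1],
  [[0, -0.02, 0], [0, 0, -8], 1],
  [[0, -0.02, 0], [0, 0, -12], 1],
  [[0, -0.02, 0], [0, 0, -14], 1],
  [[0, -0.02, 0], [0, 0, -14.7], 1],
  [[0, -0.02, 0], [0, 0, -14.85], 1],
  [[0, -0.02, 0], [0, 0, -14.85], 1],
  [[0, -0.02, 0], [0, 0, -14.85], 1],
])

```text
t: 16.02
ee_pos: [469.7, 64.6, 19.9]
orientation: [2.305, 2.133, -0.0]
ft_force: [0.7, 0.3, -3.8]
width: 55.9
```

```bash
python3 q.py|head -1
```

```text
[ 0.066 -0.146  0.016] -0.0047485096931121846 [ 0.66876511  0.26010871 -3.77583557] 55.91874902506975 [ 0.11  0.59  2.06 -0.    0.5  -1.38]
```

arm_command([
  [[0, 0, 0], [0, 0, -0.1], 1],
  [[0, 0, 0], [0, 0, -0.1], 1],
  [[0, 0, 0], [0, 0, -0.1], 0],
  [[0, 0, 0], [0, 0, -0.1], 0],
  [[0, 0, 0], [0, 0, -0.1], 0],
  [[0, 0, 0], [0, 0, 3], 0],
  [[0, 0, 0], [0, 0, 8], 0],
  [[0, 0, 0.04], [0, -6, 8], 0],
])

```text
t: 17.02
ee_pos: [472.2, 6.3, 102.3]
orientation: [2.252, 2.184, 0.007]
ft_force: [0.2, 0.2, -0.6]
width: 88.0
```

Run:
```python
from h import *
G=np.array([469,-60.5,0]); p=go(G+[0,0,19],R_dn(np.pi/2-.04))
im=optics.get_image("top");cv2.imwrite("pics/top2.png",im)
```

```text
turn [ 0.001  0.006 -0.009] shift cm [-0.32 -6.68 -8.33]
```

arm_command([
  [[0, 0, 0], [-0.1, -6, 0], 0],
  [[0, 0, 0], [-0.1, -6.5, 0], 0],
  [[0, 0, 0], [-0.1, -6.5, -4], 0],
  [[0, 0, 0], [-0.1, -6.5, -7.5], 0],
  [[0, 0, 0], [-0.1, -6.5, -8.1], 0.1],
  [[0, 0, 0], [-0.1, -6.5, -8.1], 1],
  [[0, 0, 0], [-0.1, -6.5, -8.1], 1],
  [[0, 0, 0], [-0.1, -6.5, -8.1], 1],
])

```text
t: 18.08
ee_pos: [468.9, -60.4, 19.3]
orientation: [2.262, 2.179, 0.0]
ft_force: [-0.0, 0.8, 4.2]
width: 56.2
```

arm_command([
  [[0, 0, 0], [0, 0, 0], 1],
  [[0, 0, 0], [0, 0, 0], 1],
])

```text
t: 18.32
ee_pos: [468.9, -60.4, 19.2]
orientation: [2.262, 2.179, 0.0]
ft_force: [-0.7, 2.4, 7.7]
width: 56.0
```

```bash
python3 q.py|head -1
```

```text
[ 0.399 -0.101  0.042] -0.06382593009441398 [-0.66003111  2.40131122  7.71217489] 56.04550319645335 [-0.15  0.59  2.06 -0.    0.49 -1.68]
```

Gripped B. I'll lift it, tilt −0.3, go to −0.02 and sample, then +0.3, go to +0.02 and sample.

arm_command([
  [[0, 0, 0], [0, 0, 1], 1],
  [[0, 0, 0], [0, 0, 4], 1],
  [[0, 0, 0], [0, 0, 9], 1],
  [[0, 0, 0], [0, 0, 15], 1],
  [[0, -0.15, 0], [0, 0, 15], 1],
  [[0, -0.3, 0], [0, 0, 15], 1],
  [[0, -0.3, 0], [0, 0, 15], 1],
  [[0, -0.3, 0], [0, 0, 15], 1],
])

```text
t: 19.32
ee_pos: [468.7, -60.6, 168.6]
orientation: [2.102, 2.025, 0.314]
ft_force: [-0.3, -0.6, -3.6]
width: 56.0
```

arm_command([
  [[0, 0.14, 0], [0, 0, 0], 1],
  [[0, 0.26, 0], [0, 0, 0], 1],
  [[0, 0.28, 0], [0, 0, 0], 1],
  [[0, 0.28, 0], [0, 0, 0], 1],
])

```text
t: 19.82
ee_pos: [468.4, -60.3, 167.7]
orientation: [2.252, 2.17, 0.021]
ft_force: [-0.7, -0.2, -4.4]
width: 55.6
```

```bash
python3 s.py | tail -2
```

```text
mean [ 0.059 -0.132  0.01  -0.006  0.039 -3.191]
20.325 [467.9 -60.5 168.3] [-0.16  0.29  2.02  0.    0.81 -1.69] 56.17489040441997 [-0.001 -0.019  0.042]
```

arm_command([
  [[0, 0.18, 0], [0, 0, 0], 1],
  [[0, 0.3, 0], [0, 0, 0], 1],
  [[0, 0.3, 0], [0, 0, 0], 1],
  [[0, 0.3, 0], [0, 0, 0], 1],
  [[0, 0.14, 0], [0, 0, 0], 1],
  [[0, 0.04, 0], [0, 0, 0], 1],
  [[0, 0.04, 0], [0, 0, 0], 1],
  [[0, 0.04, 0], [0, 0, 0], 1],
])

```text
t: 21.32
ee_pos: [468.2, -60.6, 168.7]
orientation: [-2.253, -2.169, 0.025]
ft_force: [-0.5, -0.5, -3.6]
width: 56.0
```

```bash
python3 s.py | tail -2
```

```text
mean [ 0.072 -0.112 -0.006  0.093  0.073 -3.504]
21.825 [468.1 -60.4 168. ] [-0.15  0.31  2.   -0.01  0.86 -1.68] 55.95269669514718 [-0.     0.022  0.043]
```

B differs from A (+0.02 against −0.03), so it looks like the rattler. I'll confirm by repeating it, sampling straight after a quick rock to catch jolts.

arm_command([
  [[0, -0.18, 0], [0, 0, 0], 1],
  [[0, -0.32, 0], [0, 0, 0], 1],
])

```text
t: 22.08
ee_pos: [467.9, -60.5, 168.4]
orientation: [2.098, 2.021, 0.319]
ft_force: [-0.3, 1.1, -4.5]
width: 55.9
```

```bash
python3 s.py | awk '{print $1,$2,$3,$4}'
```

```text
[[ 1.380e-01 4.500e-01 2.300e-02
[ 6.000e-02 1.540e-01 1.400e-02
[ 8.500e-02 9.400e-02 -9.000e-03
[ 3.800e-02 2.900e-01 1.470e-01
[ 6.800e-02 6.400e-02 5.000e-03
[ 1.060e-01 7.600e-02 -3.000e-03
[ 3.900e-02 1.280e-01 -1.800e-02
[ 8.400e-02 1.210e-01 -8.000e-03
[-0.000e+00 1.230e-01 1.900e-02 -2.230e-01
[ 9.200e-02 1.400e-01 -3.000e-03
mean [ 0.071 0.164
22.575 [468.9 -60.5 168.3]
```

arm_command([
  [[0, 0.14, 0], [0, 0, 0], 1],
  [[0, 0.26, 0], [0, 0, 0], 1],
  [[0, 0.28, 0], [0, 0, 0], 1],
  [[0, 0.28, 0], [0, 0, 0], 1],
])

```text
t: 23.08
ee_pos: [467.9, -60.3, 167.7]
orientation: [2.252, 2.17, 0.021]
ft_force: [-0.6, 0.2, -4.1]
width: 56.0
```

```bash
sed -i 's/range(10)/range(16)/' s.py; python3 s.py | tail -2
```

```text
mean [ 0.064 -0.153  0.007 -0.088  0.076 -3.579]
23.875 [468.1 -60.5 168.2] [-0.16  0.29  2.02  0.    0.81 -1.69] 55.5724593551363 [-0.001 -0.019  0.043]
```

arm_command([
  [[0, 0.18, 0], [0, 0, 0], 1],
  [[0, 0.3, 0], [0, 0, 0], 1],
  [[0, 0.3, 0], [0, 0, 0], 1],
  [[0, 0.3, 0], [0, 0, 0], 1],
  [[0, 0.14, 0], [0, 0, 0], 1],
  [[0, 0.04, 0], [0, 0, 0], 1],
  [[0, 0.04, 0], [0, 0, 0], 1],
  [[0, 0.04, 0], [0, 0, 0], 1],
])

```text
t: 24.88
ee_pos: [468.2, -60.6, 168.7]
orientation: [-2.253, -2.169, 0.025]
ft_force: [1.0, -0.1, -4.1]
width: 56.1
```

```bash
python3 s.py | tail -2
```

```text
mean [ 4.700e-02 -1.220e-01 -3.000e-03 -5.600e-02 -1.050e-01 -3.327e+00]
25.675 [468.1 -60.4 168.2] [-0.15  0.31  2.   -0.01  0.86 -1.68] 56.01792321313511 [-0.     0.021  0.043]
```

B confirmed: +0.03 again, with a jolt spike of about 0.29 N m 0.2 s after the rock. Now I move it out past the mat, level.

arm_command([
  [[0, -0.02, 0], [3, 0, 1.5], 1],
  [[0, -0.02, 0], [7, 0, 3], 1],
  [[0, -0.02, 0], [11, 0, 4], 1],
  [[0, -0.02, 0], [15, 0, 4.8], 1],
  [[0, -0.02, 0], [18, 0, 4.8], 1],
  [[0, -0.02, 0], [19, 0, 4.8], 1],
  [[0, -0.02, 0], [19, 0, 4.8], 1],
  [[0, -0.02, 0], [19, 0, 4.8], 1],
])

```text
t: 26.68
ee_pos: [656.7, -60.4, 215.8]
orientation: [-2.262, -2.178, 0.004]
ft_force: [-0.3, -0.6, -2.9]
width: 55.8
```

```bash
sed -i 's/range(16)/range(4)/' s.py; python3 s.py | tail -2
python3 - <<'E'
from h import *
a=cv2.imread("pics/last.png");s=np.array(optics.get_image("scene"))
W=np.zeros((600,800,3),np.uint8)
W[:300,:480]=cv2.resize(a[80:280,130:450],(480,300),interpolation=2)
W[:300,500:800]=cv2.resize(a[170:240,140:210],(300,300),interpolation=2)
W[300:,:480]=cv2.resize(s[120:320,180:500],(480,300),interpolation=2)
cv2.imwrite("pics/f1.png",W)
E
```

```text
mean [ 0.078 -0.094  0.014 -0.168 -0.18  -3.235]
26.875 [657.5 -60.5 216.4] [-0.11  0.49  1.56 -0.    1.09 -1.64] 55.531787046145546 [-0.001  0.001  0.042]
```

View pics/f1.png

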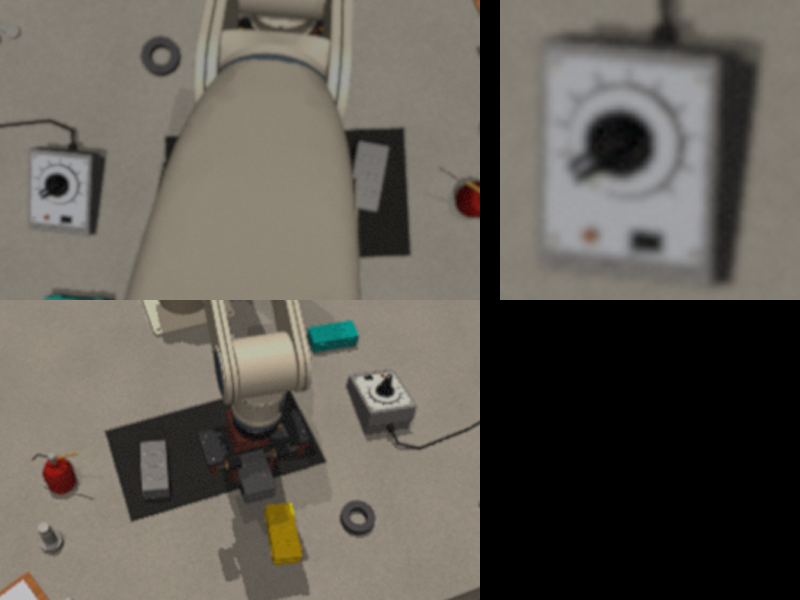

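The knob points to 7:30 on its scale, which is the stop. B is held beyond the mat, C is untouched and the bystanders are in place. A is hidden behind the arm, so I check it in the picture taken after its release.

Run:
```python
import cv2
a=cv2.imread("pics/top2.png");cv2.imwrite("pics/f2.png",cv2.resize(a[150:270,220:420],(800,480),interpolation=2))
```

```text
(no output)
```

View pics/f2.png

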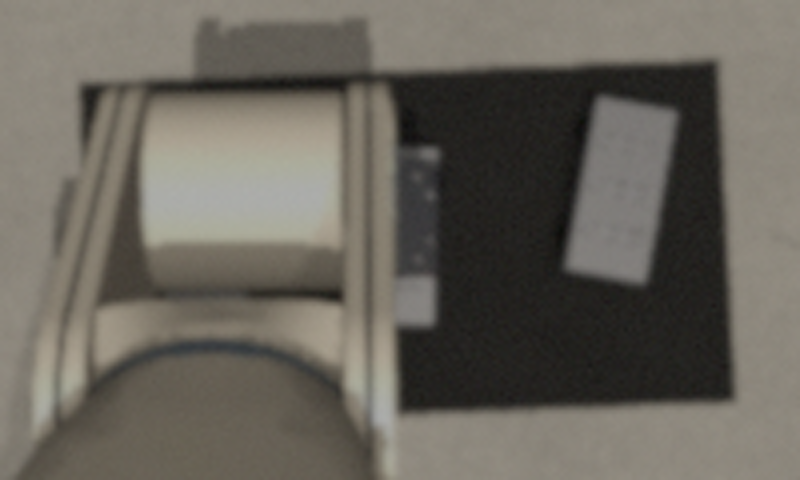

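A is hidden here too. I'll swing the held case 9 cm to the right, still within the mat's width, to uncover A.

arm_command([
  [[0, 0, 0], [0, -2, 0], 1],
  [[0, 0, 0], [0, -5, 0], 1],
  [[0, 0, 0], [0, -7.5, 0], 1],
  [[0, 0, 0], [0, -9, 0], 1],
  [[0, 0, 0], [0, -9, 0], 1],
  [[0, 0, 0], [0, -9, 0], 1],
  [[0, 0, 0], [0, -9, 0], 1],
])

```text
t: 27.8
ee_pos: [658.1, -149.6, 216.2]
orientation: [-2.261, -2.18, 0.002]
ft_force: [-0.1, 0.2, -2.0]
width: 55.6
```

```bash
python3 s.py | tail -2
python3 - <<'E'
from h import *
a=cv2.imread("pics/last.png");s=np.array(optics.get_image("scene"))
W=np.zeros((300,800,3),np.uint8)
W[:,:400]=cv2.resize(a[130:280,220:420],(400,300),interpolation=2)
W[:,400:]=cv2.resize(s[150:300,220:420],(400,300),interpolation=2)
cv2.imwrite("pics/f3.png",W)
E
```

```text
mean [ 5.700e-02 -1.220e-01  2.000e-03  2.510e-01  1.620e-01 -3.673e+00]
28.0 [ 658.2 -149.9  216.2] [-0.24  0.51  1.52 -0.    1.1  -1.77] 55.77593238126408 [-0.001  0.001  0.043]
```

View pics/f3.png

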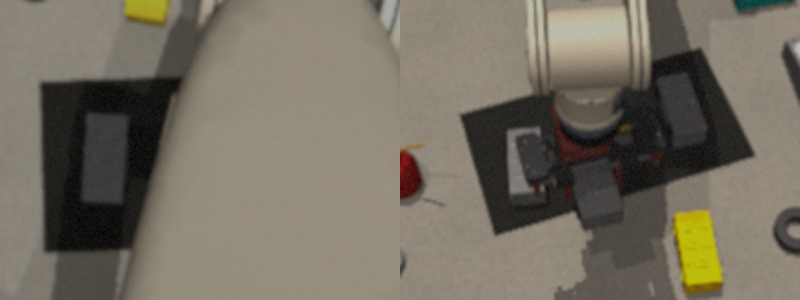

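Case A lies flat at its place on the mat ((105,158) left half, (683,108) right half). C is untouched and B is held level in front of the mat. Handing in.

```bash
python3 -c "
from workcell import close_job; print(close_job())"
```

```text
the job is handed in; nothing more can be done
None
```

I switched the finisher off, found the rattling case, and handed the job in at about 28 s of the 72 s. It was the middle grey case on the mat.

- **Knob:** I turned it about 1.3 rad anticlockwise, until it resisted with about 0.9 N m. A later picture shows it pointing to 7:30 on its scale, which I take to be the off stop.
- **Left case:** it was quiet. The moment changed by −0.03 N m between rocking one way and the other, and about −0.04 was expected for a packed case. It lies flat at its place on the mat and has been let go.
- **Middle case:** it rattles. The same test gave +0.02 and +0.03 N m in two runs, close to what a ball rolling from end to end should give. I also caught a jolt of about 0.29 N m just after a quick rock. That is slightly under the stated 0.3 N m, but I could only sample at 20 Hz.
- **Right case:** I did not lift or shake it, because only one case rattles and the middle one was already clear. The noise is about 0.015 N m, so the choice rests on a gap of roughly three to four times that, plus the jolt.

At hand-in the middle case was held level at about (658, −150) mm. That is about 75 mm past the mat's far edge and within its width, with the underside at about 200 mm. The oil can, punch, die ring and the yellow and turquoise look-alikes show no sign of having moved.

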